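# Clamp the lino block for cutting

### The job

Clamp the lino block on its carving board ready for cutting: with the fingers only, push the clamp's steel swing strap round over the block until it meets its stop, then push the red-handled cam lever fully down so that the rubber pad presses on the block. Nothing needs to be picked up: leave the block flat and seated in its corner, and leave the other things on the table where they are.

Things in the scene. Friction and masses are not known exactly. Their poses are not given: they have to be found in the camera images.
- carving_board: Plywood board fixed to the table, 240 mm (its x) by 340 mm (its y), top 15 mm above the table. Origin: centre of its underside, at table height; x points away from the robot at yaw 0, y to the left, z up. A far fence along its +x edge and a side fence along its +y edge, both of brown wood 25 mm wide with tops 33 mm above the table, form the corner in which the lino block sits. The clamp's post stands on it at x +30, y -90 mm. The table top is at z = 0.
- lino_block: Loose printing block: grey lino on light wood, 100 mm (x) by 150 mm (y) by 22 mm high, lying on the board in the corner of the fences, its top 37 mm above the table. Origin: centre of its underside.
- swing_strap (a joint): Swing of the clamp strap about the upright post, rad. 0 = at its stop, over the block, the strap pointing along the board's +y; positive = swung away from the block, counter-clockwise seen from above (at 1.57 it points along the board's -x). Limits 0 and 1.9. It stays where it is left; it needs about 1.3 N of sideways push at 95 mm from the post, and is stiff against the stop at 0. The cam lever swings with it.
- post_top (a point): Point on the axis of the post, 54 mm above the table, level with the middle of the strap while the cam lever is at 0. The steel strap is a flat bar 26 mm wide and 12 mm thick, from 24 mm behind the axis to 141 mm in front of it (rounded end); with the lever at 0 it lies 48 to 60 mm above the table.
- strap_nose (a point): Point in the middle of the strap's width and thickness, 115 mm from the post axis, right above the rubber pad; the line from post_top to it is the strap's direction. A spindle end stands 14 mm above the strap here. Below hangs the black rubber pad, 22 mm across, its foot 40 mm above the table (3 mm above the block) while the lever is at 0. Pushing the lever down lowers strap and pad steadily, by 4.8 mm per rad.
- clamp_pad: The sprung black rubber pad under the strap's nose, 22 mm across. Origin: centre of its foot. With the strap over the block and the lever fully down it presses on the block with about 8 N.
- cam_lever (a joint): Angle of the cam lever, rad. 0 = raised, standing 12 degrees back from upright, away from the strap's nose; 1.25 = fully down against its stop, lying back over the strap's tail side, pointing opposite to the strap's nose, 6 degrees above level (its elevation is 1.36 minus the joint value). It stays where it is left; moving it takes about 4 to 6 N at 75 mm from its pin.
- lever_pin (a point): The lever's cross pin, on the post axis, 73 mm above the table. The lever turns about this point in the upright plane of the strap.
- lever_end (a point): Free end of the lever, 95 mm from the pin, on the lever's centre line. The last 58 mm are a red plastic grip 22 mm wide and 12 mm thick; nearer the pin is a dark steel arm 18 mm wide and 7 mm thick.
- strap_bar: The steel strap itself (bar 26 x 12 mm). Origin: on the post axis, in the middle of the bar's thickness; its y axis points along the strap to the nose.
- lever_grip: The red plastic grip of the cam lever, 58 mm long, 22 x 12 mm. Its origin lies at the lever's pin, not in the grip.
- gouge: Lino gouge with a wooden handle, 130 mm long, 25 mm thick, lying on the near left part of the board. A bystander. Origin on its underside, about the middle.
- brayer: Ink roller (brayer), black roller 90 mm wide and 36 mm across with a pale wooden handle, 175 mm long, lying left of the board. A bystander. Origin under the roller, at table height.
- ink_tin: Round ink tin, 74 mm across, 54 mm high, blue band and black lid, beyond the board. A bystander. Origin: centre of its underside.
- tape_roll: Cream roll of masking tape lying flat, 90 mm across, 25 mm high, beyond the board. A bystander. Origin: centre of its underside.
- baren: Round dark wooden printing pad (baren), 110 mm across, with a pale handle on top, 38 mm high, right of the board. A bystander. Origin: centre of its underside.
- mug: Blue mug, 80 mm across, 92 mm high, right of the board. A bystander. Origin: centre of its underside.
- pencil_pot: Cork pot of pencils, 80 mm across, 172 mm high over the pencils, far to the left. A bystander. Origin: centre of its underside.
There are look-alikes about, which are no part of the job. Leave any orange or turquoise look-alike of the lino_block alone.

How it is judged:
By the outcome, as a careful person would: the job done as asked, in the order asked, and still so for the second after the job is handed in, with the robot touching nothing.
It also fails if it takes over 54 s, if anything falls off the work surface, if the arm or the gripper's body presses on something with over 40 N, if the wrist force passes 120 N, or if a joint passes its speed limit or range.

### The arm

A 7-joint arm with a two-finger parallel gripper is mounted at the origin on the work surface. World frame = base frame: x ahead of the robot, y to its left, z up, the work surface at z = 0. Lengths are in m, angles in rad, forces in N, time in s.
With the tool pointing down it reaches from about 0.425 to 0.95 m from the base axis. Payload 4.7 kg.
Tool frame: the origin (TCP) lies on the front face of the gripper's body, between the roots of the fingers; the fingertips stand 70 mm ahead of it and the grasp point (between the pads) lies 51 mm ahead of it (ctrl.pinch_z is the distance from the TCP to the grasp point, in m); z points along the fingers, y is the line along which they close (so a half turn about z gives the same grasp; the last joint's range is limited). The gripper opens to 87 mm and grips with 3 to 60 N. Pads are 19 mm wide; open, the fingers measure 117 mm over their backs; the gripper's body (75 mm by 190 mm) begins 51 mm behind the grasp point.
Start: joints at [-1.368, 0.469, -0.049, 1.532, 0.024, 1.141, -0.082], TCP at [0.155, 0.657, 0.292] pointing down, gripper open.
Joint ranges: [-2.59, 2.59], [-0.33, 1.99], [-1.39, 1.29], [0.1, 2.45], [-1.04, 4.18], [0.21, 1.99], [-2.66, 2.66]. Speed limits (rad/s): [2.57, 2.57, 3.14, 3.14, 3.14, 3.14, 3.14].

### API

Orientations are given as a 3x3 rotation matrix whose columns are the frame's x, y, z axes.
In Python, from rig import observe, imaging, ctrl gives the robot as it stands.
- The arm moves only by the tool drive_tool, never from a script. Its argument "deltas" is text: rows parted by semicolons, each of 6 numbers parted by spaces: the shift along the world's x, y, z scaled (see below), then the turn, a rotation vector about the world's x, y, z scaled (see below). A call has 1 to 5 rows; each row shifts and turns the commanded pose from where the row before left it; what a row does not reach is not made up. The controller multiplies each number of a shift by 0.03 m and each number of a turn by 0.12 rad. A row lasts 1/12 s, in which the tool goes at most 41.7 mm and 7.16 degrees, less where a joint would pass 70% of its speed; a pose out of reach is approached as far as the arm can. A call with a number of a shift or a turn outside -1 to 1 is refused whole. A call with a gripper value outside its range is refused whole. "jaw" is the finger opening in mm, from 0 to 87, set as the call begins (left out, the last holds). The fingers move at their own pace and stop on an object; "grip_force" is the grip in N (left out, the last holds). Time passes only in rows, so rows that do not move let the fingers close. It gives the time, the measured TCP pose, the force, the opening and the grip force at its end, in the units of the state.
- observe(): the state, without advancing time (a new reading comes with each control period).
- imaging.capture(name): name is "scene" or "top" or "wrist"; returns the picture (384x512x3 uint8, blue, green, red); there is no depth.
- imaging.camera_params(name): a dict with "intrinsics" (3x3 intrinsics, pixels), "rvec" (rotation vector, rad) and "tvec" (3), from world to camera coordinates, as OpenCV has them; the wrist camera has in their place "hand_eye" (4x4, takes a point from camera to tool coordinates, whose origin is the TCP and whose axes are the flange's). Camera axes: x right, y down, z forward; pixel columns grow to the right and rows downward; lengths in m; the calibration is good to about 2 mm. A picture is of the moment at which its call begins: read the wrist's pose just before it. camera_params takes no time and is no camera call.
- ctrl.hand_in(): hands the job in; it is judged then, once.
The state is a dict: "t": time; "joint_pos": joint angles; "joint_vel": joint speeds; "effort": joint torques, N m; "eef_pos": TCP position; "orientation": TCP orientation; "wrist_force": force on the tool from outside, world axes, zero at the start; "wrist_torque": the same for the moment, N m; "grip_width": finger opening in m; "grasp_force": force on a finger pad.
Only numpy, scipy, OpenCV 4.12 (cv2) and the standard library are available. Lean on these libraries where they do the work, as an engineer would, in place of code of your own. Each camera call takes 0.05 s, during which the arm holds its last target. There are 200 camera calls.

## Working session

There is one attempt and no reset: what is moved stays moved. The work goes in short steps, Python scripts to look and compute and a tool call to move; the robot and the scene stay as the last step left them, time stands still between calls to the robot, and variables do not carry over. Pictures are saved under pics/ and viewed, at most 10 in all, crops included, and the job is handed in when it is done.

Besides the shell and the picture viewer there is one more tool, called after "Request:" as name(argument=value, ...), one argument or row to a line, values as JSON. drive_tool: Moves the arm, as the interface text tells. Its arguments: {"type":"object","properties":{"deltas":{"type":"string"},"jaw":{"type":"number"},"grip_force":{"type":"number"}},"required":["deltas"]}

```bash
mkdir -p pics; python3 - <<'E'
from rig import observe, imaging, ctrl
import cv2,numpy as np
for n in("scene","top"):
    im=imaging.capture(n); cv2.imwrite(f"pics/{n}0.png",im)
    p=imaging.camera_params(n); print(n,{k:np.round(v,3).tolist() for k,v in p.items()})
print(imaging.camera_params("wrist"))
o=observe();print(o["t"],o["eef_pos"],o["orientation"])
a=cv2.imread("pics/scene0.png")
E
```

```text
scene {'intrinsics': [[475.17, 0.0, 251.515], [0.0, 475.17, 189.405], [0.0, 0.0, 1.0]], 'rvec': [0.907, 2.737, -0.74], 'tvec': [0.405, -0.279, 1.945]}
top {'intrinsics': [[479.358, 0.0, 245.638], [0.0, 479.358, 193.177], [0.0, 0.0, 1.0]], 'rvec': [2.142, -2.163, 0.114], 'tvec': [0.088, 0.576, 1.522]}
{'intrinsics': array([[302.74020371,   0.        , 254.32330576],
       [  0.        , 302.74020371, 185.86570397],
       [  0.        ,   0.        ,   1.        ]]), 'hand_eye': array([[ 2.52720740e-04, -9.51766164e-01, -3.06824226e-01,
         8.46505050e-02],
       [ 9.99999734e-01,  3.04852373e-05,  7.29101016e-04,
        -5.53006837e-04],
       [-6.84580068e-04, -3.06824329e-01,  9.51765918e-01,
        -9.34673674e-02],
       [ 0.00000000e+00,  0.00000000e+00,  0.00000000e+00,
         1.00000000e+00]])}
0.1 [0.15492336 0.65656012 0.29130952] [[-9.73281536e-01  2.29614717e-01 -3.66318916e-04]
 [ 2.29615006e-01  9.73280027e-01 -1.71392013e-03]
 [-3.70104015e-05 -1.75223914e-03 -9.99998464e-01]]
```

View pics/scene0.png

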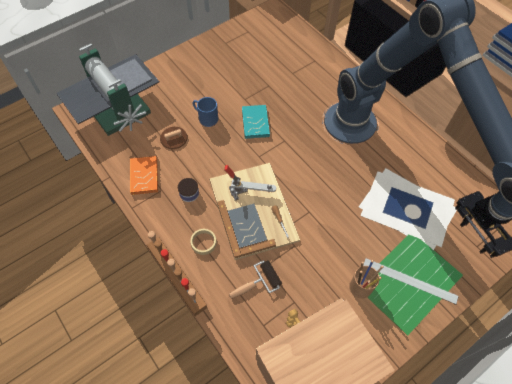

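View pics/top0.png

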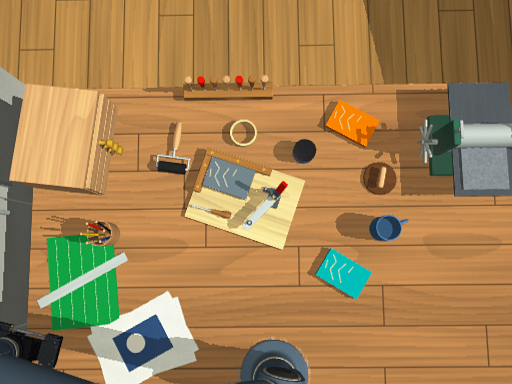

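Top view: the grey lino block is at (230,176), with an orange look-alike at (352,123) and a turquoise one at (343,273). The clamp has its post near (272,192), its nose near (248,222) and its red lever near (281,187). I'll check this in one close crop of both views.

```bash
python3 - <<'E'
import cv2,numpy as np
a=cv2.imread("pics/top0.png")[140:255,175:315]; b=cv2.imread("pics/scene0.png")[155:260,205:305]
a=cv2.resize(a,None,fx=5,fy=5,interpolation=cv2.INTER_CUBIC)[:, :]
cv2.imwrite("pics/ta.png",a)
b=cv2.resize(b,None,fx=5.5,fy=5.5,interpolation=cv2.INTER_CUBIC);cv2.imwrite("pics/sb.png",b)
E
```

```text
(no output)
```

View pics/ta.png

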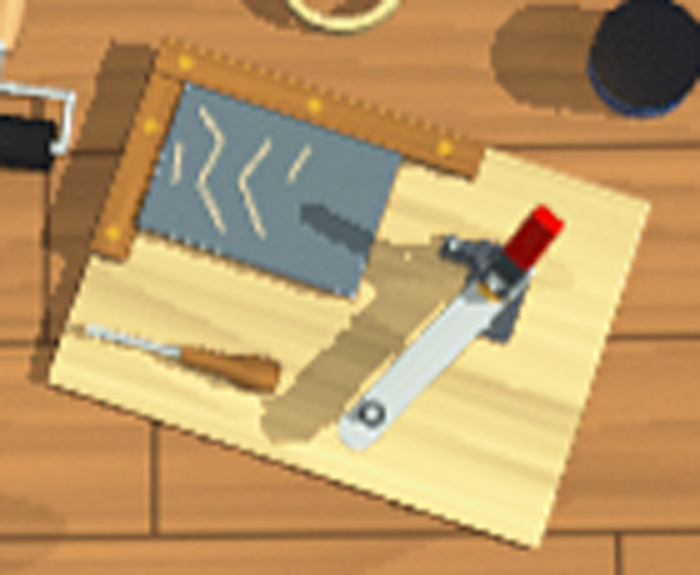

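View pics/sb.png

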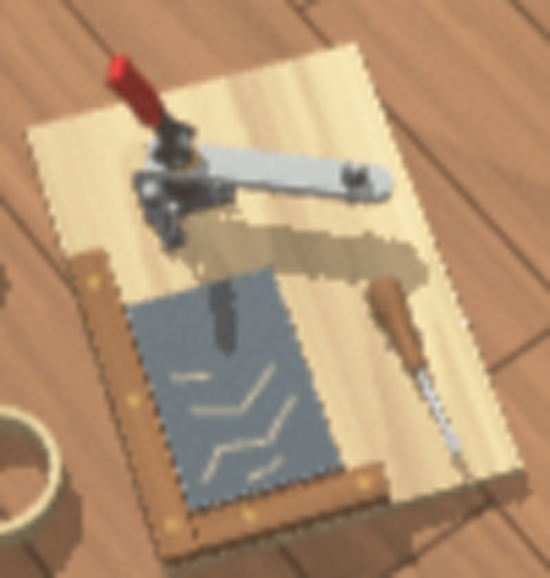

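The crops show the true block in its corner and the strap swung away. Its nose is at top-crop (370,412), the red lever end at (548,215), and the board corners at (48,383), (537,548) and (650,205).

```bash
cat > h.py <<'E'
import cv2,numpy as np
from rig import observe, imaging, ctrl
def plane(n,px,z):
    p=imaging.camera_params(n);R=cv2.Rodrigues(np.array(p["rvec"]))[0];t=np.array(p["tvec"]).ravel()
    u=cv2.undistortPoints(np.array([[px]],float),np.array(p["intrinsics"]),None)[0,0]
    d=R.T@np.array([u[0],u[1],1]);c=-R.T@t
    return c+d*(z-c[2])/d[2]
T=lambda x,y:((x+.5)/5+175-.5,(y+.5)/5+140-.5)
S=lambda x,y:((x+.5)/5.5+205-.5,(y+.5)/5.5+155-.5)
E
python3 - <<'E'
from h import *
np.set_printoptions(precision=4,suppress=True)
for n,p in dict(nl=(48,383),nr=(537,548),fr=(650,205)).items(): print("T",n,plane("top",T(*p),.015))
for n,p in dict(fr=(25,130),nr=(355,43),nl=(525,470)).items(): print("S",n,plane("scene",S(*p),.015))
nl,nr,fr=[plane("top",T(*p),.015)[:2] for p in((48,383),(537,548),(650,205))]
nl2,nr2,fr2=[plane("scene",S(*p),.015)[:2] for p in((525,470),(355,43),(25,130))]
for a,b,c in((nl,nr,fr),(nl2,nr2,fr2)):
    print(np.linalg.norm(a-b),np.linalg.norm(b-c))
    ctr=(a+c)/2; ey=(a-b);ey/=np.linalg.norm(ey); ex=c-b; ex/=np.linalg.norm(ex)
    y1=np.arctan2(ex[1],ex[0]);y2=np.arctan2(-ey[0],ey[1]);yaw=(y1*.24+y2*.34)/.58
    R=np.array([[np.cos(yaw),-np.sin(yaw)],[np.sin(yaw),np.cos(yaw)]])
    print("ctr",ctr,"yaw",y1,y2,yaw,"post",ctr+R@[.03,-.09])
print("nose",plane("top",T(370,412),.074),plane("scene",S(355,176),.074))
print("lever end",plane("top",T(548,215),.166),plane("scene",S(118,68),.166))
E
```

```text
T nl [0.5052 0.2852 0.015 ]
T nr [ 0.3949 -0.0333  0.015 ]
T fr [ 0.6188 -0.1117  0.015 ]
S fr [ 0.6224 -0.1102  0.015 ]
S nr [ 0.3974 -0.0317  0.015 ]
S nl [0.5098 0.29   0.015 ]
0.33702409618114615 0.23724258637134446
ctr [0.562  0.0867] yaw -0.337008807966818 -0.3335385830950042 -0.33497453821437545 post [ 0.5607 -0.0081]
0.34072478785568605 0.23824516773842022
ctr [0.5661 0.0899] yaw -0.3356526456119713 -0.3361177900704615 -0.3359253165014311 post [ 0.5647 -0.005 ]
nose [0.4806 0.0737 0.074 ] [0.4864 0.0801 0.074 ]
lever end [ 0.5913 -0.0343  0.166 ] [ 0.5931 -0.0293  0.166 ]
```

Request:
drive_tool(
  deltas="0.4 -0.82 0 0 0 -0.93;0.4 -0.82 0 0 0 -0.93;0.4 -0.82 0 0 0 -0.93;0.4 -0.82 0 0 0 -0.93;0.4 -0.82 0 0 0 -0.93",
  jaw=0,
)

```text
t: 0.52
eef_pos: [0.2154, 0.5324, 0.2917]
orientation: [[-0.7, 0.714, -0.0], [0.714, 0.7, -0.001], [-0.0, -0.001, -1.0]]
wrist_force: [-0.5, 0.0, 0.4]
grip_width: 0.0615
grasp_force: 0.0
```

Request:
drive_tool(
  deltas="0.4 -0.82 0 0 0 -0.93;0.4 -0.82 0 0 0 -0.93;0.4 -0.82 0 0 0 -0.93;0.4 -0.82 0 0 0 -0.93;0.4 -0.82 0 0 0 -0.93",
)

```text
t: 0.93
eef_pos: [0.2753, 0.4095, 0.2919]
orientation: [[-0.216, 0.976, -0.0], [0.976, 0.216, -0.001], [-0.0, -0.0, -1.0]]
wrist_force: [0.0, 0.5, 0.1]
grip_width: 0.0282
grasp_force: 0.0
```

Request:
drive_tool(
  deltas="0.4 -0.82 0 0 0 -0.93;0.4 -0.82 0 0 0 -0.93;0.4 -0.82 0 0 0 -0.93;0.4 -0.82 0 0 0 -0.93;0.4 -0.82 0 0 0 -0.93",
)

```text
t: 1.35
eef_pos: [0.3352, 0.2865, 0.2921]
orientation: [[0.334, 0.943, -0.0], [0.943, -0.334, -0.0], [-0.0, -0.0, -1.0]]
wrist_force: [1.2, -1.2, 0.7]
grip_width: 0.0013
grasp_force: 0.0
```

Request:
drive_tool(
  deltas="0.4 -0.82 0 0 0 0;0.4 -0.82 0 0 0 0;0.4 -0.82 0 0 0 0;0.4 -0.82 0 0 0 0;0.4 -0.82 0 0 0 0",
)

```text
t: 1.77
eef_pos: [0.3951, 0.1636, 0.2921]
orientation: [[0.329, 0.944, -0.0], [0.944, -0.329, 0.0], [0.0, -0.0, -1.0]]
wrist_force: [0.6, 0.4, -0.7]
grip_width: 0.0004
grasp_force: 0.0
```

Request:
drive_tool(
  deltas="0.4 -0.82 0 0 0 0;0.4 -0.82 0 0 0 0;0.4 -0.82 0 0 0 0;0.4 -0.82 0 0 0 0;0.4 -0.82 0 0 0 0",
)

```text
t: 2.18
eef_pos: [0.4551, 0.0407, 0.2921]
orientation: [[0.329, 0.944, -0.0], [0.944, -0.329, 0.0], [0.0, -0.0, -1.0]]
wrist_force: [0.5, -0.8, -1.0]
grip_width: 0.0003
grasp_force: 0.0
```

Now at (0.455, 0.041). One close look before descending.

```bash
python3 - <<'E'
from h import *
o=observe();im=imaging.capture("wrist");cv2.imwrite("pics/w1.png",im)
p=imaging.camera_params("wrist");H=np.eye(4);H[:3,:3]=o["orientation"];H[:3,3]=o["eef_pos"];H=np.linalg.inv(H@p["hand_eye"])
for n,P in dict(post=(.563,-.0065,.06),nose=(.4838,.077,.074),leverend=(.577,-.021,.166),tip=(.455,.041,.222)).items():
    q=H@np.r_[P,1];q=p["intrinsics"]@q[:3];print(n,q[:2]/q[2])
E
```

```text
post [359.05430534 176.40223172]
nose [268.91184054 130.3948989 ]
leverend [424.36457298 224.31673363]
tip [253.37146739 235.9740765 ]
```

View pics/w1.png

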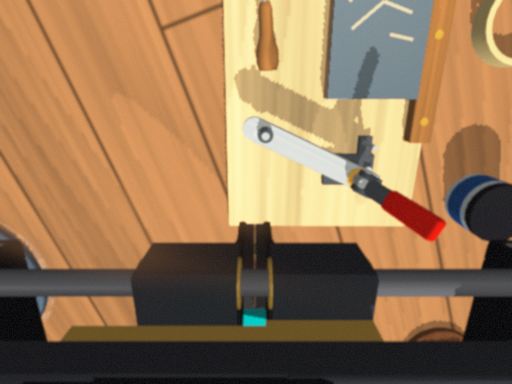

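The picture shows the spindle at (264,134), the pivot near (357,177) and the lever end at (435,230). That agrees with the estimates to about 4 mm, though the lever leans a bit more than 12°. The fingers are clear of the strap, so I descend.

Request:
drive_tool(
  deltas="0 0 -1 0 0 0;0 0 -1 0 0 0;0 0 -1 0 0 0;0 0 -1 0 0 0;0 0 -1 0 0 0",
)

```text
t: 2.65
eef_pos: [0.4547, 0.0422, 0.1409]
orientation: [[0.329, 0.944, 0.0], [0.944, -0.329, -0.0], [-0.0, 0.0, -1.0]]
wrist_force: [0.1, 0.2, 0.1]
grip_width: 0.0004
grasp_force: 0.0
```

Request:
drive_tool(
  deltas="0 0 -0.6 0 0 0;0 0 -0.35 0 0 0;0 0 0 0 0 0",
)

```text
t: 2.9
eef_pos: [0.4537, 0.0419, 0.1119]
orientation: [[0.329, 0.944, -0.004], [0.944, -0.329, -0.001], [-0.003, -0.004, -1.0]]
wrist_force: [-0.2, -0.9, -0.0]
grip_width: 0.0003
grasp_force: 0.0
```

Request:
drive_tool(
  deltas="0.24 0.18 0 0 0 0;0.24 0.18 0 0 0 0;0.24 0.18 0 0 0 0;0.24 0.18 0 0 0 0;0.24 0.18 0 0 0 0",
)

```text
t: 3.32
eef_pos: [0.4921, 0.0702, 0.1145]
orientation: [[0.328, 0.945, 0.001], [0.945, -0.328, 0.001], [0.001, 0.001, -1.0]]
wrist_force: [-1.6, 0.5, 1.0]
grip_width: 0.0004
grasp_force: 0.7
```

Request:
drive_tool(
  deltas="0.24 0.18 0 0 0 0;0.24 0.18 0 0 0 0;0.24 0.18 0 0 0 0;0.24 0.1 0 0 0 0;0.24 0.05 0 0 0 0",
)

```text
t: 3.73
eef_pos: [0.5277, 0.0905, 0.1137]
orientation: [[0.328, 0.945, -0.0], [0.945, -0.328, 0.0], [0.0, -0.0, -1.0]]
wrist_force: [-1.2, 0.4, 1.1]
grip_width: 0.0
grasp_force: 0.7
```

Request:
drive_tool(
  deltas="0.25 0.05 0 0 0 0;0.25 0.04 0 0 0 0;0.25 0.02 0 0 0 0;0.2 0 0 0 0 0;0 0 0 0 0 0",
)

```text
t: 4.15
eef_pos: [0.5572, 0.0928, 0.1139]
orientation: [[0.329, 0.944, 0.002], [0.944, -0.329, -0.0], [0.0, 0.002, -1.0]]
wrist_force: [-0.6, -0.4, -0.4]
grip_width: 0.0004
grasp_force: 0.0
```

Request:
drive_tool(
  deltas="0.1 -0.035 0 0 0 0;0.1 -0.035 0 0 0 0;0.1 -0.035 0 0 0 0;0 0 0 0 0 0",
)

```text
t: 4.48
eef_pos: [0.5651, 0.0898, 0.1139]
orientation: [[0.329, 0.944, 0.001], [0.944, -0.329, 0.0], [0.0, 0.001, -1.0]]
wrist_force: [-1.1, 1.1, 0.4]
grip_width: 0.0003
grasp_force: 0.4
```

Request:
drive_tool(
  deltas="0.05 -0.018 0 0 0 0;0.05 -0.018 0 0 0 0;0.05 -0.018 0 0 0 0;0 0 0 0 0 0",
)

```text
t: 4.82
eef_pos: [0.5693, 0.0881, 0.1138]
orientation: [[0.329, 0.944, 0.0], [0.944, -0.329, 0.0], [0.0, 0.0, -1.0]]
wrist_force: [-0.5, 0.7, -0.2]
grip_width: 0.0004
grasp_force: 0.5
```

Request:
drive_tool(
  deltas="0.05 -0.018 0 0 0 0;0.05 -0.018 0 0 0 0;0.05 -0.018 0 0 0 0;0 0 0 0 0 0",
)

```text
t: 5.15
eef_pos: [0.5719, 0.0875, 0.1132]
orientation: [[0.328, 0.945, -0.005], [0.945, -0.328, 0.001], [-0.0, -0.005, -1.0]]
wrist_force: [-4.3, 3.7, 2.1]
grip_width: 0.0004
grasp_force: 2.9
```

Request:
drive_tool(
  deltas="0.04 -0.014 0 0 0 0;0.04 -0.014 0 0 0 0;0 0 0 0 0 0",
)

```text
t: 5.4
eef_pos: [0.573, 0.0872, 0.113]
orientation: [[0.328, 0.945, -0.008], [0.945, -0.328, 0.002], [-0.0, -0.008, -1.0]]
wrist_force: [-8.9, 4.4, 3.9]
grip_width: 0.0002
grasp_force: 4.5
```

Firm stop: about 10 N of reaction. Back off, rise, and move over the tail side for a look.

Request:
drive_tool(
  deltas="-0.6 0.2 0 0 0 0;0 0 1 0 0 0;0 0 1 0 0 0;0 0 1 0 0 0;0 0 1 0 0 0",
)

```text
t: 5.82
eef_pos: [0.5584, 0.0907, 0.2353]
orientation: [[0.33, 0.944, 0.002], [0.944, -0.33, -0.001], [-0.001, 0.002, -1.0]]
wrist_force: [-0.2, 0.1, -0.2]
grip_width: 0.0006
grasp_force: 0.0
```

Request:
drive_tool(
  deltas="0 0 1 0 0 0;0 -0.5 1 0 0 0;0 -1 0 0 0 0;0 -1 0 0 0 0;0 -1 0 0 0 0",
)

```text
t: 6.23
eef_pos: [0.5585, -0.0151, 0.2949]
orientation: [[0.328, 0.945, 0.004], [0.945, -0.328, -0.001], [0.001, 0.004, -1.0]]
wrist_force: [0.2, 0.1, -0.6]
grip_width: 0.0004
grasp_force: 0.0
```

Request:
drive_tool(
  deltas="0 -1 0 0 0 0;0 -0.5 0 0 0 0;0 0 0 0 0 0",
)

```text
t: 6.48
eef_pos: [0.5577, -0.0643, 0.2946]
orientation: [[0.337, 0.942, 0.002], [0.942, -0.337, -0.003], [-0.002, 0.003, -1.0]]
wrist_force: [-0.4, -0.8, 0.4]
grip_width: 0.0003
grasp_force: 0.0
```

```bash
python3 - <<'E'
from h import *
o=observe();im=imaging.capture("wrist");cv2.imwrite("pics/w2.png",im)
p=imaging.camera_params("wrist");H=np.eye(4);H[:3,:3]=o["orientation"];H[:3,3]=o["eef_pos"];H=np.linalg.inv(H@p["hand_eye"])
print(o["eef_pos"])
post=np.array([.563,-.0065]);u=np.array([.329,.944])
for n,P in dict(post=(*post,.06),nose=(*(post+.115*u),.074),end0=(*(post-.02*u),.166),end2=(*(post-.039*u),.16)).items():
    q=H@np.r_[P,1];q=p["intrinsics"]@q[:3];print(n,q[:2]/q[2])
E
```

```text
[ 0.55767138 -0.06429137  0.29459305]
post [239.61807764 115.94104968]
nose [236.01047293 -13.58487762]
end0 [234.12144219 155.9426569 ]
end2 [235.2734633  178.06802377]
```

View pics/w2.png

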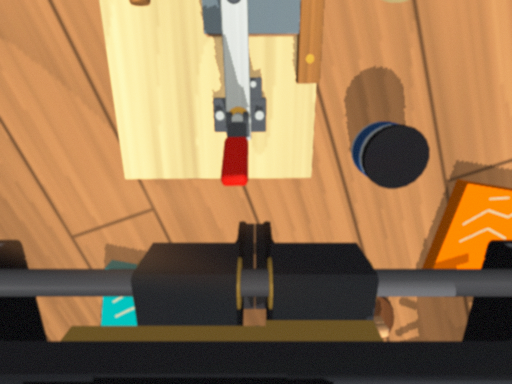

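The lever end is at (234,180) and the post at (238,117). Both are within about 1 mm of the line, and the lever is at ≈0.22 rad. I go to the nose side of the lever and down.

Request:
drive_tool(
  deltas="0.1 0.75 0 0 0 0;0.1 0.75 0 0 0 0;0.09 0.75 0 0 0 0;0 0 -0.9 0 0 0;0 0 -0.9 0 0 0",
)

```text
t: 6.95
eef_pos: [0.5683, 0.013, 0.2403]
orientation: [[0.323, 0.946, 0.005], [0.946, -0.323, 0.002], [0.003, 0.004, -1.0]]
wrist_force: [0.4, 0.5, -0.5]
grip_width: 0.0003
grasp_force: 0.0
```

Request:
drive_tool(
  deltas="0 0 -0.9 0 0 0;0 0 -0.1 0 0 0;0 0 0 0 0 0",
)

```text
t: 7.2
eef_pos: [0.566, 0.0104, 0.2085]
orientation: [[0.327, 0.945, -0.003], [0.945, -0.327, -0.001], [-0.002, -0.003, -1.0]]
wrist_force: [-0.1, 0.4, 0.2]
grip_width: 0.0007
grasp_force: 0.0
```

Request:
drive_tool(
  deltas="-0.06 -0.26 0.02 0 0 0;-0.06 -0.26 0.02 0 0 0;-0.06 -0.26 0.02 0 0 0;-0.06 -0.26 0.02 0 0 0;0 0 0 0 0 0",
)

```text
t: 7.62
eef_pos: [0.5595, -0.0241, 0.2135]
orientation: [[0.332, 0.943, 0.003], [0.943, -0.332, 0.001], [0.002, 0.002, -1.0]]
wrist_force: [0.5, 0.1, 1.1]
grip_width: 0.0006
grasp_force: 0.4
```

Request:
drive_tool(
  deltas="-0.07 -0.21 -0.14 0 0 0;-0.07 -0.21 -0.14 0 0 0;-0.07 -0.21 -0.14 0 0 0;-0.07 -0.21 -0.14 0 0 0;0 0 0 0 0 0",
)

```text
t: 8.03
eef_pos: [0.551, -0.0482, 0.1948]
orientation: [[0.33, 0.944, 0.001], [0.944, -0.33, -0.0], [0.0, 0.001, -1.0]]
wrist_force: [1.9, 1.1, 1.8]
grip_width: 0.0005
grasp_force: 1.2
```

Request:
drive_tool(
  deltas="-0.04 -0.12 -0.22 0 0 0;-0.04 -0.12 -0.22 0 0 0;-0.04 -0.12 -0.22 0 0 0;-0.04 -0.12 -0.22 0 0 0;0 0 0 0 0 0",
)

```text
t: 8.45
eef_pos: [0.5459, -0.0627, 0.1682]
orientation: [[0.33, 0.944, -0.001], [0.944, -0.33, -0.001], [-0.001, -0.0, -1.0]]
wrist_force: [0.8, -0.4, 1.8]
grip_width: 0.0007
grasp_force: 0.6
```

Request:
drive_tool(
  deltas="-0.02 -0.06 -0.14 0 0 0;-0.02 -0.06 -0.14 0 0 0;-0.02 -0.06 -0.14 0 0 0;0 0 0 0 0 0",
)

```text
t: 8.78
eef_pos: [0.5446, -0.0663, 0.156]
orientation: [[0.328, 0.945, 0.0], [0.945, -0.328, 0.001], [0.001, -0.0, -1.0]]
wrist_force: [1.2, 1.7, 4.0]
grip_width: 0.0005
grasp_force: 2.0
```

Now press straight down to the stop, watching the force.

Request:
drive_tool(
  deltas="0 0 -0.1 0 0 0;0 0 -0.1 0 0 0;0 0 0 0 0 0",
)

```text
t: 9.03
eef_pos: [0.5464, -0.0676, 0.1538]
orientation: [[0.329, 0.944, 0.004], [0.944, -0.329, 0.001], [0.003, 0.004, -1.0]]
wrist_force: [-3.6, 2.1, 28.9]
grip_width: -0.0
grasp_force: 14.2
```

Request:
drive_tool(
  deltas="0 0 -0.06 0 0 0;0 0 -0.06 0 0 0;0 0 0 0 0 0",
)

```text
t: 9.28
eef_pos: [0.5487, -0.0685, 0.1529]
orientation: [[0.329, 0.944, 0.01], [0.944, -0.329, 0.001], [0.004, 0.01, -1.0]]
wrist_force: [-5.2, 1.3, 40.9]
grip_width: 0.0004
grasp_force: 20.6
```

Request:
drive_tool(
  deltas="0 0 -0.05 0 0 0;0 0 -0.05 0 0 0;0 0 0 0 0 0",
)

```text
t: 9.53
eef_pos: [0.5511, -0.0692, 0.1521]
orientation: [[0.329, 0.944, 0.017], [0.944, -0.329, 0.0], [0.006, 0.016, -1.0]]
wrist_force: [-4.0, 0.7, 52.4]
grip_width: 0.0006
grasp_force: 25.6
```

Hard stop reached. Retreat straight up and look.

Request:
drive_tool(
  deltas="0 0 0.4 0 0 0;0 0 1 0 0 0;0 0 1 0 0 0;0 0 1 0 0 0;0 0 1 0 0 0",
)

```text
t: 9.95
eef_pos: [0.5431, -0.067, 0.276]
orientation: [[0.329, 0.944, -0.003], [0.944, -0.329, -0.0], [-0.001, -0.003, -1.0]]
wrist_force: [-0.2, 1.2, 0.2]
grip_width: 0.0004
grasp_force: 0.0
```

Request:
drive_tool(
  deltas="-0.5 -0.9 0.5 0 0 0;-0.5 -0.9 0 0 0 0;-0.5 -0.9 0 0 0 0;-0.5 -0.9 0 0 0 0;0 0 0 0 0 0",
)

```text
t: 10.37
eef_pos: [0.4797, -0.1808, 0.2903]
orientation: [[0.338, 0.941, -0.003], [0.941, -0.338, -0.002], [-0.002, -0.002, -1.0]]
wrist_force: [-0.6, -0.0, -0.9]
grip_width: 0.0006
grasp_force: 0.0
```

```bash
python3 - <<'E'
from h import *
w=imaging.capture("wrist")
b=imaging.capture("scene")[155:260,205:305];a=imaging.capture("top")[140:255,175:315]
w=cv2.resize(w,(400,300));a=cv2.resize(a,(400,300),interpolation=cv2.INTER_CUBIC);b=cv2.resize(b,(286,300),interpolation=cv2.INTER_CUBIC)
c=np.zeros((600,800,3),np.uint8);c[:300,:400]=w;c[:300,400:]=a;c[300:,:286]=b
cv2.imwrite("pics/f.png",c);o=observe();print(o["t"],o["eef_pos"],o["wrist_force"])
E
```

```text
10.5167 [ 0.48383309 -0.17456738  0.29001487] [ 1.39301534  0.59466875 -0.54558353]
```

View pics/f.png

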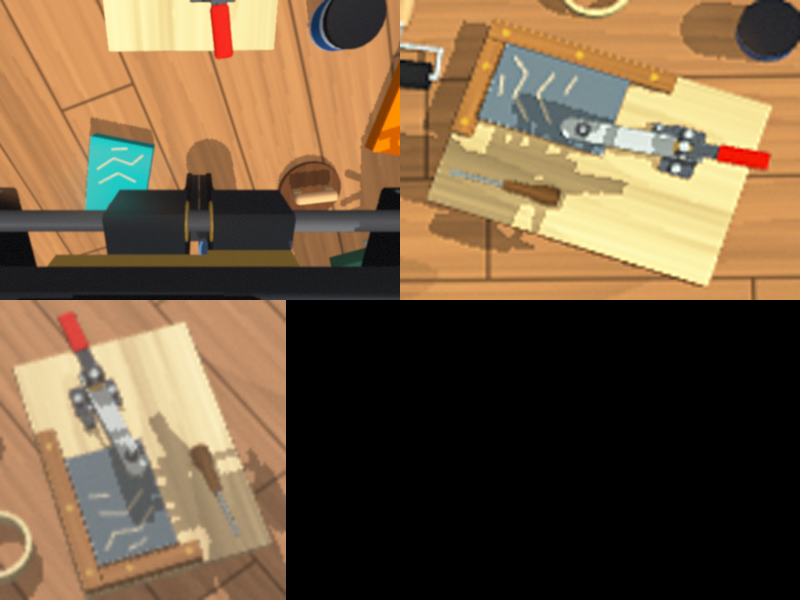

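The strap looks a few degrees off the fence direction in the top view. Measuring it.

```bash
python3 - <<'E'
from h import *
for n in("top","scene"):
    im=imaging.capture(n);cv2.imwrite(f"pics/{n}9.png",im)
    hsv=cv2.cvtColor(im,cv2.COLOR_BGR2HSV);m=cv2.inRange(hsv,(0,170,90),(6,255,255))|cv2.inRange(hsv,(174,170,90),(180,255,255))
    x0,y0,x1,y1=(240,150,320,255) if n=="top" else (205,150,305,210)
    ys,xs=np.nonzero(m[y0:y1,x0:x1]);c=(xs.mean()+x0,ys.mean()+y0);print(n,len(xs),c,plane(n,c,.086))
a=cv2.resize(cv2.imread("pics/top9.png")[155:225,215:315],None,fx=8,fy=8,interpolation=cv2.INTER_CUBIC)
cv2.imwrite("pics/z.png",a)
E
```

```text
top 114 (np.float64(294.85087719298247), np.float64(199.8421052631579)) [ 0.54781288 -0.07197948  0.086     ]
scene 66 (np.float64(230.1818181818182), np.float64(165.72727272727272)) [ 0.55093555 -0.06925548  0.086     ]
```

View pics/z.png

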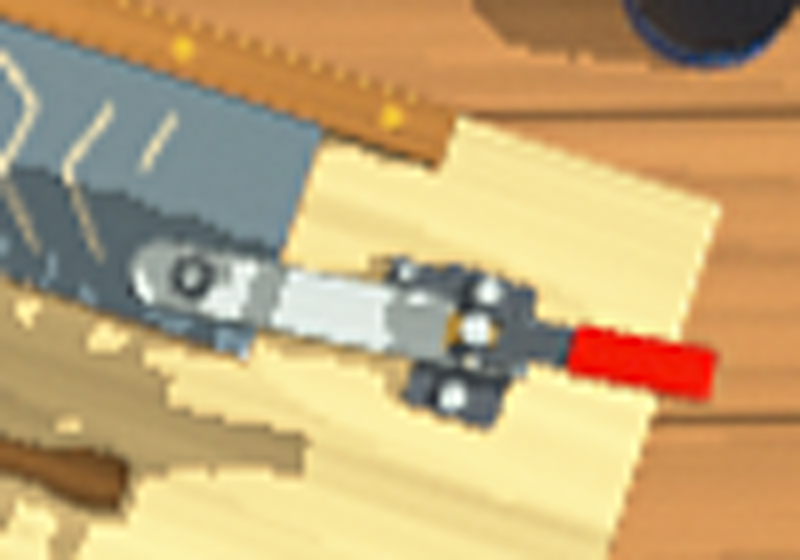

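The spindle is at (190,277) in the crop and the red grip centre at (645,362). So the strap has turned back about 0.15 rad, because my hard press drifted sideways. I'll mend it in the right order: grip the lever lightly, raise it, push the strap to its stop again, then press the lever more gently.

Request:
drive_tool(
  deltas="0.5 0.8 0 0 0 0.4;0.5 0.8 0 0 0 0.4;0.5 0.8 0 0 0 0.4;0.6 0.8 0 0 0 0;0 0 0 0 0 0",
  jaw=60,
  grip_force=12,
)

```text
t: 11.03
eef_pos: [0.5513, -0.0705, 0.2899]
orientation: [[0.177, 0.984, 0.001], [0.984, -0.177, 0.002], [0.002, 0.0, -1.0]]
wrist_force: [0.7, 0.5, 0.0]
grip_width: 0.0259
grasp_force: 0.0
```

Request:
drive_tool(
  deltas="0 0 -0.9 0 0 0;0 0 -0.9 0 0 0;0 0 -0.9 0 0 0;0 0 0 0 0 0",
)

```text
t: 11.37
eef_pos: [0.5449, -0.0764, 0.2048]
orientation: [[0.186, 0.982, -0.01], [0.982, -0.186, 0.0], [-0.002, -0.01, -1.0]]
wrist_force: [-0.4, 0.8, 0.5]
grip_width: 0.0523
grasp_force: 0.0
```

Request:
drive_tool(
  deltas="0.05 0 -0.9 0 0 0;0 0 -0.9 0 0 0;0 0 -0.6 0 0 0;0 0 0 0 0 0;0 0 0 0 0 0",
)

```text
t: 11.78
eef_pos: [0.5494, -0.0784, 0.1381]
orientation: [[0.189, 0.982, -0.001], [0.982, -0.189, -0.0], [-0.0, -0.001, -1.0]]
wrist_force: [-0.9, 0.3, 0.6]
grip_width: 0.0595
grasp_force: 0.0
```

Request:
drive_tool(
  deltas="0 0 0 0 0 0;0 0 0 0 0 0;0 0 0 0 0 0;0 0 0 0 0 0;0 0 0 0 0 0",
  jaw=15,
)

```text
t: 12.2
eef_pos: [0.5492, -0.0789, 0.1385]
orientation: [[0.19, 0.982, 0.001], [0.982, -0.19, 0.0], [0.0, 0.001, -1.0]]
wrist_force: [0.6, -0.5, -0.2]
grip_width: 0.0346
grasp_force: 0.0
```

Request:
drive_tool(
  deltas="0 0 0 0 0 0;0 0 0 0 0 0;0 0 0 0 0 0",
)

```text
t: 12.45
eef_pos: [0.5469, -0.0788, 0.1376]
orientation: [[0.19, 0.982, -0.005], [0.982, -0.19, 0.002], [0.001, -0.005, -1.0]]
wrist_force: [-5.8, 0.6, 3.9]
grip_width: 0.0218
grasp_force: 12.0
```

Lever gripped (22 mm). Lift it along its arc.

Request:
drive_tool(
  deltas="0.02 0.1 0.32 0 0 0;0.02 0.1 0.32 0 0 0;0.04 0.2 0.31 0 0 0;0.04 0.2 0.31 0 0 0;0 0 0 0 0 0",
  grip_force=20,
)

```text
t: 12.87
eef_pos: [0.5509, -0.0609, 0.1767]
orientation: [[0.188, 0.982, -0.004], [0.982, -0.188, -0.001], [-0.001, -0.004, -1.0]]
wrist_force: [-7.2, -2.4, 1.8]
grip_width: 0.0218
grasp_force: 20.0
```

Request:
drive_tool(
  deltas="0.04 0.23 0.2 0 0 0;0.04 0.23 0.2 0 0 0;0.03 0.15 0.08 0 0 0;0.03 0.15 0.08 0 0 0;0 0 0 0 0 0",
)

```text
t: 13.28
eef_pos: [0.555, -0.04, 0.1933]
orientation: [[0.19, 0.982, -0.004], [0.982, -0.19, -0.003], [-0.004, -0.003, -1.0]]
wrist_force: [-7.3, -5.5, 1.4]
grip_width: 0.0215
grasp_force: 20.0
```

Request:
drive_tool(
  deltas="0.04 0.22 0.11 0 0 0;0.04 0.22 0.11 0 0 0;0 0 0 0 0 0",
)

```text
t: 13.53
eef_pos: [0.5578, -0.026, 0.1999]
orientation: [[0.189, 0.982, -0.003], [0.982, -0.189, -0.002], [-0.003, -0.003, -1.0]]
wrist_force: [-6.0, -4.6, -0.1]
grip_width: 0.0218
grasp_force: 20.0
```

Request:
drive_tool(
  deltas="0 0 0 0 0 0;0 0 0 0 0 0;0 0 0 0 0 0;0 0 0 0 0 0;0 0 0.5 0 0 0",
  jaw=60,
)

```text
t: 13.95
eef_pos: [0.5585, -0.024, 0.2127]
orientation: [[0.189, 0.982, -0.003], [0.982, -0.189, 0.0], [-0.001, -0.003, -1.0]]
wrist_force: [-0.6, 0.2, -0.4]
grip_width: 0.0471
grasp_force: 0.0
```

Request:
drive_tool(
  deltas="0 0 1 0 0 0;0 0 1 0 0 0;0 0 1 0 0 0;0 0 0 0 0 0",
  jaw=0,
)

```text
t: 14.28
eef_pos: [0.5626, -0.0254, 0.3105]
orientation: [[0.19, 0.982, 0.013], [0.982, -0.19, 0.002], [0.004, 0.012, -1.0]]
wrist_force: [1.0, -1.0, 0.9]
grip_width: 0.0357
grasp_force: 0.0
```

Request:
drive_tool(
  deltas="-0.25 0.85 0 0 0 -0.4;-0.25 0.85 0 0 0 -0.4;-0.25 0.85 0 0 0 -0.4;-0.25 0.85 0 0 0 0;-0.2 0.8 -0.5 0 0 0",
)

```text
t: 14.7
eef_pos: [0.5245, 0.1031, 0.2915]
orientation: [[0.328, 0.945, 0.007], [0.945, -0.328, 0.003], [0.005, 0.005, -1.0]]
wrist_force: [1.6, -0.7, -1.0]
grip_width: 0.0043
grasp_force: 0.0
```

Request:
drive_tool(
  deltas="0 0 -1 0 0 0;0 0 -1 0 0 0;0 0 -1 0 0 0;0 0 -1 0 0 0;0 0 -1 0 0 0",
)

```text
t: 15.12
eef_pos: [0.5236, 0.1017, 0.1379]
orientation: [[0.328, 0.945, 0.002], [0.945, -0.328, 0.001], [0.001, 0.002, -1.0]]
wrist_force: [0.2, 0.1, -0.3]
grip_width: 0.0006
grasp_force: 0.0
```

Request:
drive_tool(
  deltas="0 0 -0.9 0 0 0;0 0 0 0 0 0;0 0 0 0 0 0",
)

```text
t: 15.37
eef_pos: [0.523, 0.1011, 0.1114]
orientation: [[0.329, 0.944, -0.002], [0.944, -0.329, -0.001], [-0.001, -0.001, -1.0]]
wrist_force: [0.5, -0.2, 1.1]
grip_width: 0.0003
grasp_force: 0.0
```

Request:
drive_tool(
  deltas="0.18 -0.04 0.08 0 0 0;0.18 -0.04 0 0 0 0;0.18 -0.04 0 0 0 0;0.18 -0.04 0 0 0 0;0.18 -0.04 0 0 0 0",
)

```text
t: 15.78
eef_pos: [0.5514, 0.095, 0.1154]
orientation: [[0.329, 0.944, 0.002], [0.944, -0.329, 0.001], [0.001, 0.002, -1.0]]
wrist_force: [0.0, -0.4, -0.1]
grip_width: 0.0007
grasp_force: 0.0
```

Request:
drive_tool(
  deltas="0.12 -0.04 0 0 0 0;0.12 -0.04 0 0 0 0;0.12 -0.04 0 0 0 0;0.12 -0.04 0 0 0 0;0 0 0 0 0 0",
)

```text
t: 16.2
eef_pos: [0.565, 0.0901, 0.1143]
orientation: [[0.329, 0.944, 0.0], [0.944, -0.329, -0.0], [0.0, 0.0, -1.0]]
wrist_force: [-0.1, 0.9, -0.1]
grip_width: 0.0004
grasp_force: 0.3
```

Request:
drive_tool(
  deltas="0.06 -0.02 0 0 0 0;0.06 -0.02 0 0 0 0;0.06 -0.02 0 0 0 0;0 0 0 0 0 0",
)

```text
t: 16.53
eef_pos: [0.5702, 0.0884, 0.1144]
orientation: [[0.329, 0.944, 0.0], [0.944, -0.329, -0.0], [0.0, 0.0, -1.0]]
wrist_force: [-1.5, 0.9, 0.3]
grip_width: 0.0006
grasp_force: 0.5
```

Request:
drive_tool(
  deltas="0.06 -0.02 0 0 0 0;0.06 -0.02 0 0 0 0;0.04 -0.014 0 0 0 0;0 0 0 0 0 0",
)

```text
t: 16.87
eef_pos: [0.5725, 0.0879, 0.1137]
orientation: [[0.328, 0.945, -0.006], [0.945, -0.328, 0.002], [-0.0, -0.006, -1.0]]
wrist_force: [-6.1, 4.0, 2.6]
grip_width: 0.0003
grasp_force: 3.5
```

Request:
drive_tool(
  deltas="-0.3 0.1 0 0 0 0;-0.3 0.1 0 0 0 0;0 0 1 0 0 0;0 0 1 0 0 0;0 0 1 0 0 0",
)

```text
t: 17.28
eef_pos: [0.5562, 0.0922, 0.2052]
orientation: [[0.329, 0.944, 0.0], [0.944, -0.329, -0.001], [-0.001, 0.001, -1.0]]
wrist_force: [1.4, 0.5, 0.1]
grip_width: -0.0001
grasp_force: 0.0
```

Request:
drive_tool(
  deltas="0.08 -0.7 0.07 0 0 0;0.08 -0.7 0.07 0 0 0;0.08 -0.7 0.07 0 0 0;0.08 -0.6 0 0 0 0;0 0 0 0 0 0",
)

```text
t: 17.7
eef_pos: [0.5664, 0.0067, 0.2116]
orientation: [[0.335, 0.942, 0.003], [0.942, -0.335, -0.003], [-0.002, 0.004, -1.0]]
wrist_force: [0.0, -0.4, 0.0]
grip_width: 0.0004
grasp_force: 0.0
```

Request:
drive_tool(
  deltas="-0.07 -0.25 0.02 0 0 0;-0.07 -0.25 0.02 0 0 0;-0.07 -0.25 0 0 0 0;-0.07 -0.25 0 0 0 0;0 0 0 0 0 0",
)

```text
t: 18.12
eef_pos: [0.5574, -0.0189, 0.2119]
orientation: [[0.33, 0.944, 0.0], [0.944, -0.33, 0.001], [0.001, -0.0, -1.0]]
wrist_force: [-0.8, 1.3, 0.2]
grip_width: 0.0003
grasp_force: 0.3
```

Request:
drive_tool(
  deltas="-0.07 -0.21 -0.14 0 0 0;-0.07 -0.21 -0.14 0 0 0;-0.07 -0.21 -0.14 0 0 0;-0.07 -0.21 -0.14 0 0 0;0 0 0 0 0 0",
)

```text
t: 18.53
eef_pos: [0.5492, -0.0441, 0.1943]
orientation: [[0.33, 0.944, -0.0], [0.944, -0.33, -0.0], [-0.0, -0.0, -1.0]]
wrist_force: [1.8, 1.5, -0.3]
grip_width: 0.0005
grasp_force: 1.0
```

Request:
drive_tool(
  deltas="-0.04 -0.12 -0.22 0 0 0;-0.04 -0.12 -0.22 0 0 0;-0.04 -0.12 -0.22 0 0 0;-0.04 -0.12 -0.22 0 0 0;0 0 0 0 0 0",
)

```text
t: 18.95
eef_pos: [0.5445, -0.0591, 0.1679]
orientation: [[0.33, 0.944, -0.0], [0.944, -0.33, -0.002], [-0.002, 0.0, -1.0]]
wrist_force: [0.8, -0.8, 0.6]
grip_width: 0.0005
grasp_force: 0.3
```

Request:
drive_tool(
  deltas="-0.02 -0.06 -0.14 0 0 0;-0.02 -0.06 -0.14 0 0 0;-0.02 -0.06 -0.1 0 0 0;0 0 0 0 0 0",
)

```text
t: 19.28
eef_pos: [0.5431, -0.0627, 0.1568]
orientation: [[0.328, 0.945, 0.0], [0.945, -0.328, 0.0], [0.001, 0.0, -1.0]]
wrist_force: [0.5, 1.4, 2.4]
grip_width: 0.0003
grasp_force: 0.8
```

Gentle final press, with a little -x to cancel the drift.

Request:
drive_tool(
  deltas="-0.01 0 -0.04 0 0 0;-0.01 0 -0.04 0 0 0;0 0 0 0 0 0",
)

```text
t: 19.53
eef_pos: [0.543, -0.063, 0.1555]
orientation: [[0.328, 0.945, 0.001], [0.945, -0.328, 0.0], [0.001, 0.001, -1.0]]
wrist_force: [0.4, 1.4, 7.4]
grip_width: 0.0003
grasp_force: 3.5
```

Request:
drive_tool(
  deltas="-0.02 0 -0.04 0 0 0;-0.02 0 -0.03 0 0 0;0 0 0 0 0 0",
)

```text
t: 19.78
eef_pos: [0.5428, -0.0633, 0.1548]
orientation: [[0.329, 0.944, 0.004], [0.944, -0.329, 0.001], [0.002, 0.004, -1.0]]
wrist_force: [-0.5, 2.3, 14.6]
grip_width: 0.0001
grasp_force: 7.5
```

Request:
drive_tool(
  deltas="-0.03 0 -0.04 0 0 0;-0.02 0 -0.03 0 0 0;0 0 0 0 0 0",
)

```text
t: 20.03
eef_pos: [0.5426, -0.0636, 0.1542]
orientation: [[0.329, 0.944, 0.007], [0.944, -0.329, 0.001], [0.003, 0.007, -1.0]]
wrist_force: [-1.5, 2.1, 22.4]
grip_width: 0.0007
grasp_force: 11.6
```

Request:
drive_tool(
  deltas="0 0 0.2 0 0 0;0 0 1 0 0 0;0 0 1 0 0 0;0 0 1 0 0 0;0 0 1 0 0 0",
)

```text
t: 20.45
eef_pos: [0.5384, -0.0637, 0.2772]
orientation: [[0.329, 0.944, -0.003], [0.944, -0.329, -0.001], [-0.002, -0.002, -1.0]]
wrist_force: [0.0, -0.4, -0.2]
grip_width: 0.0006
grasp_force: 0.0
```

Request:
drive_tool(
  deltas="-0.5 -0.9 0.5 0 0 0;-0.5 -0.9 0 0 0 0;-0.5 -0.9 0 0 0 0;-0.5 -0.9 0 0 0 0;0 0 0 0 0 0",
)

```text
t: 20.87
eef_pos: [0.4751, -0.1774, 0.2916]
orientation: [[0.338, 0.941, -0.002], [0.941, -0.338, -0.002], [-0.003, -0.002, -1.0]]
wrist_force: [-0.1, -0.7, 0.7]
grip_width: 0.0005
grasp_force: 0.0
```

```bash
python3 - <<'E'
from h import *
a=imaging.capture("top")
b=imaging.capture("scene")
a=cv2.resize(a[145:225,190:315],(800,512),interpolation=cv2.INTER_CUBIC)
cv2.imwrite("pics/z2.png",a);cv2.imwrite("pics/s2.png",b)
E
```

```text
(no output)
```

View pics/z2.png

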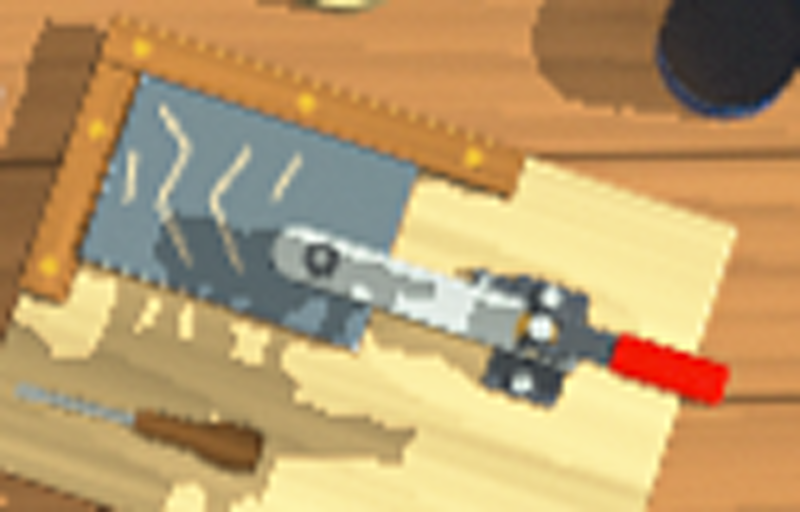

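The strap line from (320,260) to (722,385) slopes 17.3° and the fence 18.3°, equal within reading error. The lever lies flat with the same visible grip length as after the hard press, and the block is seated in its corner with the gouge unmoved. Handing in.

```bash
python3 -c "
from rig import ctrl
print(ctrl.hand_in())"
```

```text
the job is handed in; nothing more can be done
None
```

The job is handed in at about 21 s: by the last top-camera picture and the contact forces, the strap is at its stop over the block, the cam lever is fully down and the block is seated. The first hard press swung the strap about 0.15 rad off its stop, so I gripped and raised the lever and repeated both steps in order.

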